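Return the table set to its caddy

ROBOT

A 7-joint arm with a two-finger parallel gripper is mounted at the origin on the work surface. World frame = base frame: x ahead of the robot, y to its left, z up, the work surface at z = 0. Lengths are in m, angles in rad, forces in N, time in s.
With the tool pointing down it reaches from about 0.4 to 0.85 m from the base axis. Payload 10.4 kg.
Tool frame: the origin (TCP) lies at the very end of the fingers, on their centre line; the grasp point (between the pads) lies 19 mm behind it (arm.grip_point_offset is the distance from the TCP to the grasp point, in m); z points along the fingers, y is the line along which they close (so a half turn about z gives the same grasp; the last joint's range is limited). The gripper opens to 85 mm and grips with 20 to 120 N. Pads are 22 mm wide; open, the fingers measure 114 mm over their backs; the gripper's body (76 mm by 85 mm) begins 54 mm behind the grasp point. The pads swing forward as they close: fully open they stand 13 mm farther back than shut.
Start: joints at [1.296, 0.332, -0.065, 1.46, 0.022, 1.35, -0.088], TCP at [0.156, -0.605, 0.231] pointing down, gripper open.
Joint ranges: [-2.6, 2.6], [-0.5, 2.12], [-1.47, 1.34], [0.16, 2.42], [-1.27, 4.41], [0.06, 2.06], [-2.6, 2.6]. Speed limits (rad/s): [2.22, 2.22, 2.79, 2.79, 3.14, 3.14, 3.14].

INTERFACE

Orientations are given as a unit quaternion [w, x, y, z].
In Python, from rig import telemetry, eyes, workorder, arm gives the robot as it stands.
- The arm moves only by the tool carry_out, never from a script. Its argument "steps" is a list of rows, each a list of 7 numbers: the opening in per cent of the stroke, from 0 (shut) to 100 (fully open), then the shift along the tool's x, y, z in m, then the turn, a rotation vector about the tool's x, y, z in rad. In form: [[claw, tx, ty, tz, ax, ay, az], ...]. A call has 1 to 12 rows; each row shifts and turns the commanded pose from where the row before left it, along the tool's axes as they then stand; what a row does not reach is not made up. A row lasts 1/8 s, in which the tool goes at most 62.5 mm and 10.7 degrees, less where a joint would pass 70% of its speed; a pose out of reach is approached as far as the arm can. A call with a gripper value outside its range is refused whole. The fingers move at their own pace and stop on an object; "grip_force" is the grip in N (left out, the last holds). Time passes only in rows, so rows that do not move let the fingers close. It gives the time, the measured TCP pose, the force, the opening and the grip force at its end, in the units of the state.
- telemetry.observe(): the state, without advancing time (a new reading comes with each control period).
- eyes.read_camera(name): name is "scene" or "top"; returns the picture (480x640x3 uint8, red, green, blue); there is no depth.
- eyes.camera_model(name): a dict with "camera_matrix" (3x3 intrinsics, pixels), "extrinsics" (4x4, takes a point from camera to world coordinates). Camera axes: x right, y up, looking along -z (the intrinsics and any distortion apply to the point x, -y, -z); pixel columns grow to the right and rows downward; lengths in m; the calibration is good to about 2 mm. A picture is of the moment at which its call begins. camera_model takes no time and is no camera call.
- workorder.close_job(): hands the job in; it is judged then, once.
The state is a dict: "clock": time; "joints": joint angles; "qvel": joint speeds; "joint_efforts": joint torques, N m; "ee_pos": TCP position; "tool_rot": TCP orientation; "ft_force": force on the tool from outside, world axes, zero at the start; "ft_torque": the same for the moment, N m; "opening": finger opening in m; "gripper_force": force on a finger pad.
Only numpy, scipy, OpenCV 4.12 (cv2) and the standard library are available. Lean on these libraries where they do the work, as an engineer would, in place of code of your own. Each camera call takes 0.05 s, during which the arm holds its last target. There are 200 camera calls.

TASK

Put the table set back into the wooden caddy tray: stand the salt shaker, the pepper mill, the square mustard pot and the oblong sachet holder upright on the tray floor, each inside the socket of its own shape and size (salt in the small round one, mill in the large round one). Set each down gently, without dropping it or knocking anything over, and leave the two candles that look much like them standing where they are.

Things in the scene. Friction and masses are not known exactly. Their poses are not given: they have to be found in the camera images.
- salt_shaker: Salt shaker: white ceramic cylinder of 40 mm diameter, straight up to 55 mm, with a domed steel cap with holes, 75 mm high in all. About 120 g. Belongs in the small round socket. Loose; the origin is the centre of its underside, z is up.
- pepper_mill: Pepper mill of dark turned wood: base of 52 mm diameter (straight for the lowest 30 mm), narrowing to a neck of 32 mm at 55 to 68 mm, then a straight cylindrical head of 42 mm diameter from 73 to 105 mm above its underside (grip it there), steel ball on top, 116 mm high in all. About 180 g. Belongs in the large round socket. Loose; the origin is the centre of its underside, z is up.
- mustard_pot: Square mustard pot: white ceramic, 44 x 44 mm, with a fixed wooden lid that is flush with the sides; sides straight up to 58 mm, a small wooden knob (12 mm diameter) on top up to 70 mm. About 200 g. Its x and y axes are square to its sides. Belongs in the square socket. Loose; the origin is the centre of its underside, z is up.
- sachet_holder: Sachet holder: oblong white ceramic pot, 66 mm long (its x axis) by 34 mm wide (its y axis) by 55 mm high, filled with upright paper sachets that stand up to 62 mm. About 150 g. Grip it across its 34 mm width. Belongs in the oblong socket. Loose; the origin is the centre of its underside, z is up.
- round_candle: Look-alike, to be left alone: round ivory wax candle, 72 mm diameter, 62 mm high, short black wick in the middle. Loose things stand about 100 mm or more apart, centre to centre; unlisted tableware up to 110 mm high (a tumbler, a small bottle) stands among them. Loose; the origin is the centre of its underside, z is up.
- square_candle: Look-alike, to be left alone: square ivory wax candle, 62 x 62 mm, 58 mm high, short black wick in the middle. Bottles 240 mm high stand only at the left edge of the table, over 0.6 m to the left of the robot. Loose; the origin is the centre of its underside, z is up.
- socket_small_round: Small round socket of the caddy tray: dark wooden collar 12 mm high, inner diameter 56 mm, wall 6 mm. The tray: light wood, 250 mm square, rim 22 mm high; its sockets stand two by two, 110 mm apart, in any arrangement. Origin: centre of the opening at the underside, which lies on the tray floor, 8 mm above the table. No floor of its own: its thing stands on the tray floor. Fixed; z up.
- socket_large_round: Large round socket of the caddy tray: dark wooden collar 12 mm high, inner diameter 68 mm, wall 6 mm. Origin: centre of the opening at the underside, which lies on the tray floor, 8 mm above the table. No floor of its own: its thing stands on the tray floor. Fixed; z up.
- socket_square: Square socket of the caddy tray: dark wooden frame 12 mm high, 60 x 60 mm inside, wall 6 mm; x and y axes square to its sides. Origin: centre of the opening at the underside, which lies on the tray floor, 8 mm above the table. No floor of its own: its thing stands on the tray floor. Fixed; z up.
- socket_oblong: Oblong socket of the caddy tray: dark wooden frame 12 mm high, 82 mm (along its x axis) by 50 mm (along its y axis) inside, wall 6 mm. Origin: centre of the opening at the underside, which lies on the tray floor, 8 mm above the table. No floor of its own: its thing stands on the tray floor. Fixed; z up.
Not all that is in view belongs to the job. Leave any blue or red look-alike of the salt_shaker alone.

How it is judged:
By the outcome, as a careful person would: the job done as asked, in the order asked, and still so for the second after the job is handed in, with the robot touching nothing.
It also fails if it takes over 128 s, if anything falls off the work surface, if the arm or the gripper's body presses on something with over 40 N, if the wrist force passes 120 N, or if a joint passes its speed limit or range.

## Working session

There is one attempt and no reset: what is moved stays moved. The work goes in short steps, Python scripts to look and compute and a tool call to move; the robot and the scene stay as the last step left them, time stands still between calls to the robot, and variables do not carry over. Pictures are saved under pics/ and viewed, at most 14 in all, crops included, and the job is handed in when it is done.

Besides the shell and the picture viewer there is one more tool, called after "Call:" as a command line: name --pt "numbers of a row" for each row, then --argument value for the rest. carry_out: Moves the arm, as the interface text tells. Its arguments: {"type":"object","properties":{"steps":{"type":"array"},"grip_force":{"type":"number"}},"required":["steps"]}

```bash
mkdir -p pics; ls
python3 - <<'E'
from rig import telemetry, eyes, workorder, arm
import cv2, numpy as np
np.set_printoptions(precision=4,suppress=True)
for n in ("scene","top"):
    cv2.imwrite(f"pics/{n}0.png", eyes.read_camera(n)[:,:,::-1])
    m=eyes.camera_model(n); print(n); [print(k,np.array(v) if not isinstance(v,str) else v) for k,v in m.items()]
s=telemetry.observe(); print(s)
print([a for a in dir(arm) if a[0]!='_'], arm.grip_point_offset)
E
```

```text
pics
scene
camera_matrix [[470.0992   0.     320.1956]
 [  0.     470.0992 235.6141]
 [  0.       0.       1.    ]]
extrinsics [[-0.3311 -0.5943  0.7329  1.2812]
 [ 0.9435 -0.2212  0.2468  0.2045]
 [ 0.0154  0.7732  0.634   0.6577]
 [ 0.      0.      0.      1.    ]]
top
camera_matrix [[511.7669   0.     326.4466]
 [  0.     511.7669 241.4403]
 [  0.       0.       1.    ]]
extrinsics [[ 0.0077  0.9803 -0.1974  0.3526]
 [-0.9999  0.0099  0.01   -0.0251]
 [ 0.0118  0.1973  0.9803  1.1124]
 [ 0.      0.      0.      1.    ]]
{'clock': 0.1, 'joints': array([ 1.2964,  0.3328, -0.0647,  1.4609,  0.0216,  1.3499, -0.0885]), 'qvel': array([ 0.0004,  0.0004,  0.0006, -0.0015,  0.0011,  0.0005, -0.0004]), 'joint_efforts': array([  0.001 , -62.6748,   0.0491, -39.2431,   0.0164,   0.007 ,
         0.0001]), 'ee_pos': array([ 0.1556, -0.605 ,  0.2306]), 'tool_rot': array([-0.0006,  0.9921,  0.1256, -0.0001]), 'ft_force': array([ 0.8943,  0.4141, -0.5599]), 'ft_torque': array([ 0.0244, -0.0368, -0.038 ]), 'gripper_force': 0.0, 'opening': 0.08571691831088692}
['MotionError', 'grip_point_offset'] 0.0187
```

View pics/top0.png

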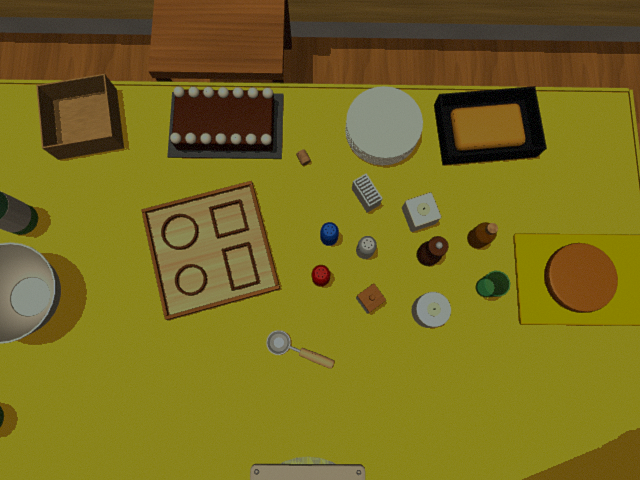

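View pics/scene0.png

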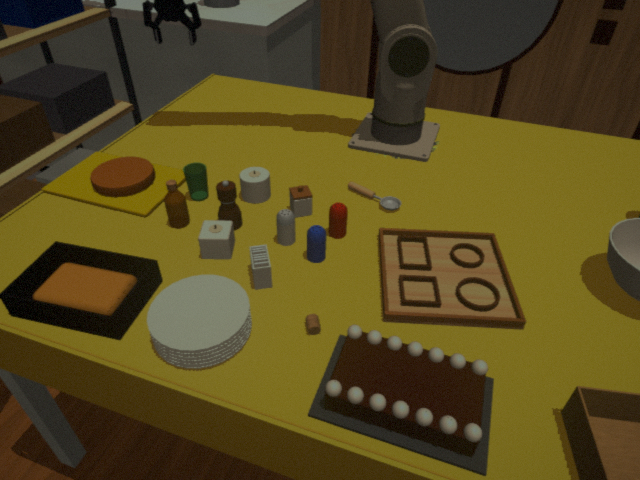

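The top view (up = +x, left = +y) shows these candidates:
- **Salt:** the white one with a steel cap at (367,246). Blue (329,233) and red (321,275) are the decoys.
- **Mill:** the dark turned one at (432,250). The brown bottle is at (484,234).
- **Mustard:** (371,297), with a wooden lid and knob. The square candle at (422,211) has a wick.
- **Sachets:** (367,191).
- **Sockets:** large round (180,231), small round (191,279), square (229,219), oblong (242,267).

I'll confirm these in enlarged crops.

```bash
cat > h.py <<'E'
from rig import telemetry, eyes, workorder, arm
import cv2, numpy as np
np.set_printoptions(precision=4,suppress=True)
def ray(n,uv,z):
    m=eyes.camera_model(n);K=np.array(m["camera_matrix"]);E=np.array(m["extrinsics"])
    d=np.linalg.inv(K)@[uv[0],uv[1],1]; d=E[:3,:3]@(d*[1,-1,-1]); o=E[:3,3]
    return o+d*(z-o[2])/d[2]
def proj(n,P):
    m=eyes.camera_model(n);K=np.array(m["camera_matrix"]);E=np.array(m["extrinsics"])
    p=((np.atleast_2d(P)-E[:3,3])@E[:3,:3])*[1,-1,-1]
    p=p@K.T; return p[:,:2]/p[:,2:]
def crop(img,x,y,w,h,f): return cv2.resize(img[y:y+h,x:x+w],None,fx=f,fy=f,interpolation=cv2.INTER_CUBIC)
E
python3 - <<'E'
from h import *
t=cv2.imread("pics/top0.png")
cv2.imwrite("pics/c1.png",crop(t,300,165,200,150,4))
cv2.imwrite("pics/c2.png",crop(t,130,175,160,150,4))
E
```

```text
(no output)
```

View pics/c1.png

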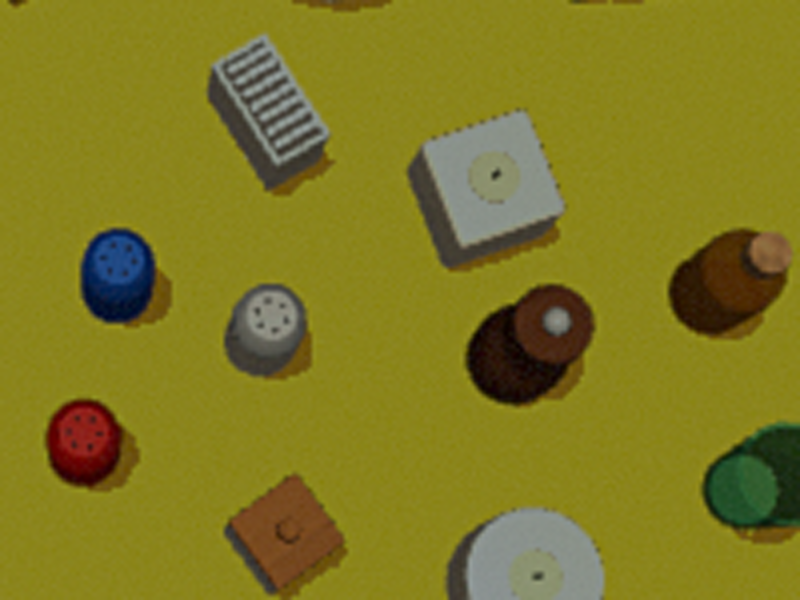

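View pics/c2.png

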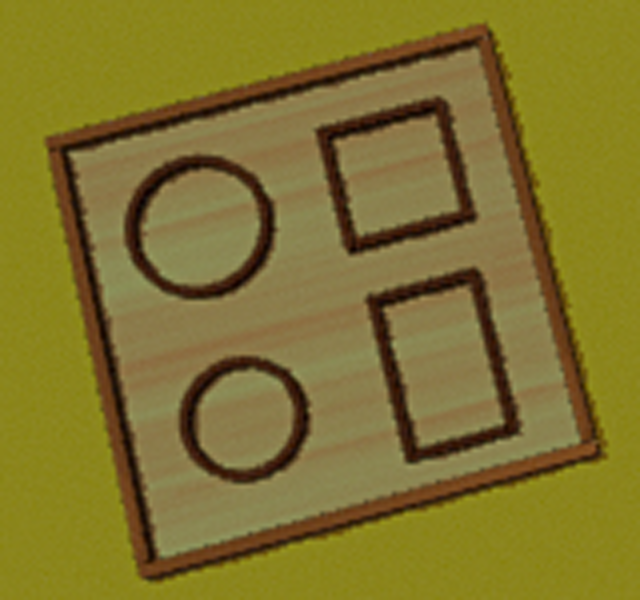

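Crops confirm all identities: the salt has a perforated steel cap, the mill a steel ball and the mustard a lid with a knob, while both candles show wicks. The sockets are as named. Next I'll measure positions.

Run:
```python
from h import *
def A(p): return [(p[0]+.5)/4-.5+300,(p[1]+.5)/4-.5+165]
def B(p): return [(p[0]+.5)/4-.5+130,(p[1]+.5)/4-.5+175]
def quad(f,ps,z):
    P=np.array([ray("top",f(p),z)[:2] for p in ps]); e=np.diff(np.vstack([P,P[:1]]),axis=0)
    return P.mean(0), np.linalg.norm(e,axis=1), np.degrees(np.arctan2(e[:,1],e[:,0]))
print("salt",ray("top",A((270,312)),.075))
print("salt base/side scene",ray("scene",(286,214),.073))
print("mill ball",ray("top",A((557,320)),.113),"head",ray("top",A((553,324)),.105), "scene", ray("scene",(226.5,184),.112))
print("must knob",ray("top",A((289,528)),.07)); print(quad(A,[(293,474),(344,540),(280,592),(228,526)],.058))
print("sach",quad(A,[(265,36),(329,132),(278,165),(211,68)],.055))
print("bottle",ray("top",A((770,250)),.11),"tumbler",ray("top",A((790,470)),.11))
print("sqcandle",ray("top",A((495,174)),.06),"round",ray("top",A((538,575)),.062))
print("LR",ray("top",B((200,227)),.02),"SR",ray("top",B((245,419)),.02))
print("SQ",quad(B,[(318,130),(441,98),(475,215),(352,252)],.02))
print("OB",quad(B,[(368,298),(477,269),(520,432),(410,461)],.02))
print("tray",quad(B,[(48,140),(488,27),(603,453),(148,577)],.022))
for u in[(329,228),(321,270)]: print("decoy",ray("top",u,.075))
s=telemetry.observe(); 
from scipy.spatial.transform import Rotation as R
q=s["tool_rot"]; print(R.from_quat(np.r_[q[1:],q[0]]).as_matrix())
```

```text
salt [ 0.5598 -0.1199  0.075 ]
salt base/side scene [ 0.5633 -0.1131  0.073 ]
mill ball [ 0.5496 -0.2596  0.113 ] head [ 0.5491 -0.2594  0.105 ] scene [ 0.5576 -0.2493  0.112 ]
must knob [ 0.4488 -0.1291  0.07  ]
(array([ 0.4474, -0.1289]), array([0.0426, 0.0427, 0.0427, 0.0433]), array([-142.5518,  128.9419,   38.3477,  -51.1786]))
sach (array([ 0.6802, -0.123 ]), array([0.0635, 0.0333, 0.0646, 0.0346]), array([-147.6288,  124.0512,   33.5996,  -57.8149]))
bottle [ 0.5872 -0.3693  0.11  ] tumbler [ 0.4759 -0.373   0.11  ]
sqcandle [ 0.6389 -0.2418  0.06  ] round [ 0.4266 -0.2571  0.062 ]
LR [0.5916 0.2838 0.02  ] SR [0.4868 0.2531 0.02  ]
SQ (array([0.6229, 0.1784]), array([0.0695, 0.0694, 0.0693, 0.0718]), array([ -74.1137, -162.1655,  107.9038,   17.8859]))
OB (array([0.5174, 0.1483]), array([0.0606, 0.0925, 0.0602, 0.092 ]), array([ -74.1065, -163.4774,  105.4584,   16.7871]))
tray (array([0.5546, 0.215 ]), array([0.2476, 0.2466, 0.2466, 0.2468]), array([ -74.1967, -163.5408,  105.8661,   16.7088]))
decoy [ 0.59   -0.0408  0.075 ]
decoy [ 0.5018 -0.025   0.075 ]
[[ 0.9684  0.2492 -0.0004]
 [ 0.2492 -0.9684  0.0012]
 [-0.0001 -0.0013 -1.    ]]
```

```bash
cat > ov.py <<'E'
from h import *
def ring(x,y,r,z): 
    a=np.linspace(0,6.3,40); return np.c_[x+r*np.cos(a),y+r*np.sin(a),0*a+z]
def box(x,y,a,l,w,z):
    a=np.radians(a);P=np.array([[l,w],[-l,w],[-l,-w],[l,-w],[l,w]])/2
    return np.c_[P@np.array([[np.cos(a),np.sin(a)],[-np.sin(a),np.cos(a)]])+[x,y],np.full(5,z)]
def draw(n,img,S,x,y,f):
    for P in S:
        p=proj(n,P); p=(p-[x,y]+.5)*f-.5
        cv2.polylines(img,[np.round(p*8).astype(int)],False,(255,0,255),1,cv2.LINE_AA,3)
S=[ring(.5598,-.1199,.02,0),ring(.5598,-.1199,.02,.055),ring(.549,-.2595,.026,0),ring(.549,-.2595,.021,.105),
 box(.4474,-.1289,38,.044,.044,0),box(.4474,-.1289,38,.044,.044,.058),box(.6802,-.123,33,.066,.034,.055),box(.6802,-.123,33,.066,.034,0)]
T=[ring(.592,.2837,.034,.02),ring(.4864,.2529,.028,.02),box(.6228,.1781,16.2,.06,.06,.02),box(.5172,.1473,16.2,.082,.05,.02),box(.5546,.2155,16.2,.25,.25,.022)]
E
python3 - <<'E'
from ov import *
s=cv2.imread("pics/scene0.png")
im=crop(s,200,170,120,125,3);draw("scene",im,S,200,170,3)
im2=crop(s,370,220,160,125,3);draw("scene",im2,T,370,220,3)
a=np.zeros((375,840,3),np.uint8);a[:,:360]=im;a[:,360:]=im2
cv2.imwrite("pics/o1.png",a[:,:800])
E
```

```text
(no output)
```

View pics/o1.png

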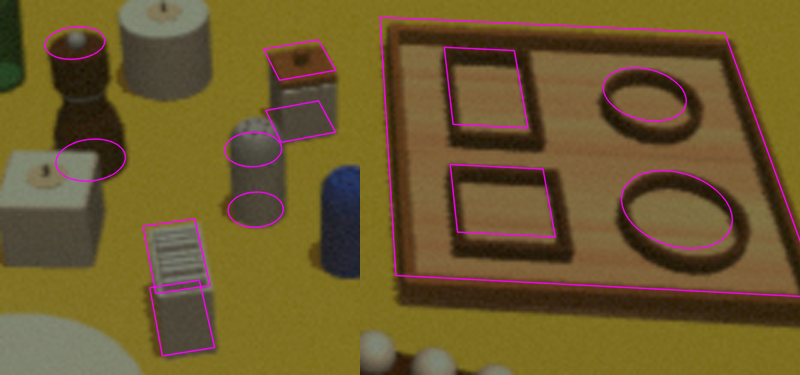

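The overlay is consistently offset by about 2 px (about 4 mm) up and to the left, which is a common calibration bias between the cameras. I'll split it and shift everything by (+2, +1.5) mm. Relative positions are fine. Moving to the salt now.

Call:
carry_out --pt "75 0.025 -0.018 0 0 0 0" --pt "75 0.045 -0.032 0 0 0 0" --pt "75 0.045 -0.032 0 0 0 0" --pt "75 0.045 -0.032 0 0 0 0" --pt "75 0.045 -0.032 0 0 0 0" --pt "75 0.045 -0.032 0 0 0 0" --pt "75 0.045 -0.032 0 0 0 0" --pt "75 0.045 -0.032 0 0 0 0" --pt "75 0.045 -0.032 0 0 0 0" --pt "75 0.045 -0.032 0 0 0 0" --pt "75 0.045 -0.032 0.03 0 0 0" --pt "75 0.025 -0.018 0.04 0 0 0"

```text
clock: 1.6
ee_pos: [0.553, -0.1333, 0.1613]
tool_rot: [-0.0, 0.992, 0.127, 0.001]
ft_force: [-0.4, -1.5, 0.6]
opening: 0.064
gripper_force: 0.0
```

Call:
carry_out --pt "75 0.0148 -0.0138 0.02 0 0 0" --pt "75 0 0 0.02 0 0 0" --pt "75 0 0 0.02 0 0 0" --pt "75 0 0 0 0 0 0"

```text
clock: 2.1
ee_pos: [0.5607, -0.1194, 0.0998]
tool_rot: [-0.0, 0.992, 0.125, -0.001]
ft_force: [-0.4, -0.2, 0.8]
opening: 0.0638
gripper_force: 0.0
```

```bash
cat >> h.py <<'E'
from scipy.spatial.transform import Rotation as R
def to(x,y,z,yaw=None):
    s=telemetry.observe();q=s["tool_rot"];M=R.from_quat(np.r_[q[1:],q[0]]).as_matrix()
    d=np.array([x,y,z])-s["ee_pos"]; cy=np.degrees(np.arctan2(M[1,0],M[0,0]))
    print("pos",s["ee_pos"],"yaw",round(cy,1),"tilt",M[:,2],"shift",M.T@d, "j",s["joints"], "az", None if yaw is None else -np.radians((yaw-cy+90)%180-90))
E
python3 - <<'E'
from ov import *
t=eyes.read_camera("top")[:,:,::-1].copy();s=eyes.read_camera("scene")[:,:,::-1].copy()
a=crop(t,310,200,130,110,3);b=crop(s,230,130,130,110,3)
cv2.imwrite("pics/g1.png",np.hstack([a,b]))
to(.562,-.1185,.024)
E
```

```text
pos [ 0.5621 -0.1195  0.1019] yaw 14.4 tilt [ 0.0003 -0.0002 -1.    ] shift [ 0.0001 -0.001   0.0779] j [ 0.5478  0.3757 -0.5031  1.7266  0.201   1.0903 -1.3388] az None
```

View pics/g1.png

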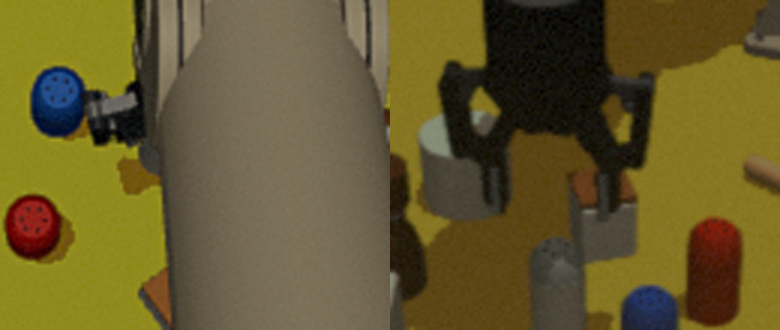

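Run:
```python
from h import *
p=np.array([.5621,-.1195,.1019])
print(proj("scene",p), ray("scene",(283.5,202),.105), ray("top",(90/3+310,105/3+200),.1))
```

```text
[[282.8629 201.6555]] [ 0.5668 -0.116   0.105 ] [ 0.57   -0.0628  0.1   ]
```

Call:
carry_out --pt "75 0 -0.001 0.01 0 0 -0.1" --pt "75 0 0 0.015 0 0 -0.07" --pt "75 0 0 0.02 0 0 0" --pt "75 0 0 0.02 0 0 0" --pt "75 0 0 0.012 0 0 0" --pt "75 0 0 0 0 0 0" --pt "20 0 0 0 0 0 0" --pt "20 0 0 0 0 0 0" --pt "20 0 0 0 0 0 0" --pt "20 0 0 0 0 0 0" --grip_force 25

```text
clock: 3.45
ee_pos: [0.5623, -0.1181, 0.0252]
tool_rot: [0.0, 0.978, 0.209, 0.001]
ft_force: [-1.2, 1.4, 6.4]
opening: 0.0386
gripper_force: 25.6
```

Call:
carry_out --pt "20 0 0 -0.01 0 0 0" --pt "20 0 0 -0.03 0 0 0" --pt "20 0 0 -0.04 0 0 0" --pt "20 0 0 -0.035 0 0 0" --pt "20 0.003 -0.015 0 0 0 0" --pt "20 0.01 -0.045 0 0 0 0" --pt "20 0.0115 -0.05 0 0 0 0" --pt "20 0.0115 -0.05 0 0 0 0" --pt "20 0.0115 -0.05 0 0 0 0" --pt "20 0.0115 -0.05 0 0 0 0" --pt "20 0.0115 -0.05 0 0 0 0" --pt "20 0.0075 -0.0325 0 0 0 0"

```text
clock: 4.95
ee_pos: [0.4907, 0.229, 0.1388]
tool_rot: [-0.0, 0.978, 0.211, -0.001]
ft_force: [0.6, -0.7, -1.7]
opening: 0.0388
gripper_force: 25.6
```

Call:
carry_out --pt "20 0.006 -0.028 0 0 0 0" --pt "20 0 0 0 0 0 0" --pt "20 0 0 0.02 0 0 0" --pt "20 0 0 0.02 0 0 0" --pt "20 0 0 0.02 0 0 0" --pt "20 0 0 0.01 0 0 0" --pt "20 0 0 0 0 0 0" --pt "20 0 0 0 0 0 0"

```text
clock: 5.95
ee_pos: [0.487, 0.2545, 0.07]
tool_rot: [-0.0, 0.978, 0.209, 0.0]
ft_force: [0.6, -0.3, -1.4]
opening: 0.0387
gripper_force: 25.6
```

Run:
```python
from ov import *
to(.4885,.2545,.034)
s=eyes.read_camera("scene")[:,:,::-1].copy()
b=crop(s,370,150,190,180,4)
p=telemetry.observe()["ee_pos"]; zb=p[2]-.0252
draw("scene",b,[ring(p[0],p[1],.02,zb)],370,150,4)
cv2.imwrite("pics/g2.png",b[:600,:])
```

```text
pos [0.487  0.2545 0.07  ] yaw 24.2 tilt [ 0.0008  0.0004 -1.    ] shift [0.0013 0.0006 0.036 ] j [ 0.0396  0.4124 -0.7179  1.8095  0.3119  1.0348 -1.9471] az None
```

View pics/g2.png

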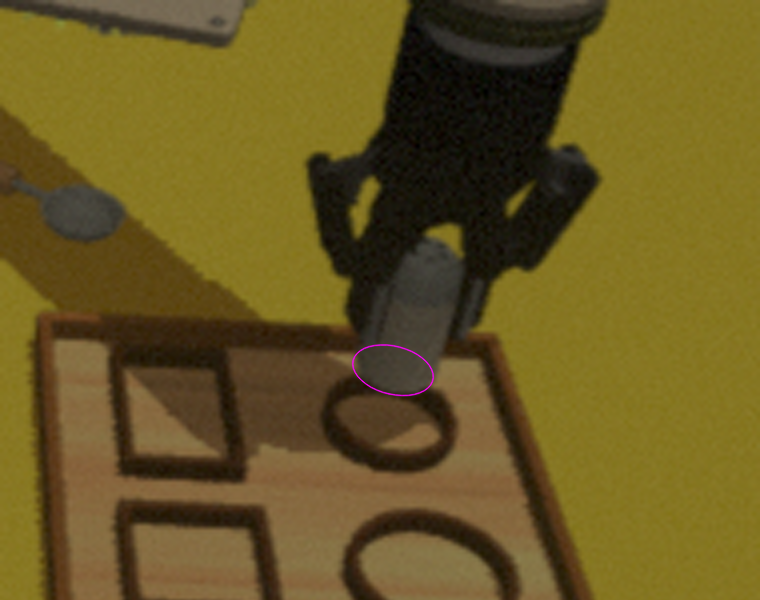

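Run:
```python
from h import *
for n,P,d in [("LR",(.592,.2837,.02),(2,1.6)),("SR",(.4864,.2529,.02),(2,1.4)),("SQ",(.6228,.1781,.02),(2,1.6)),("OB",(.5172,.1473,.02),(2,1.6)),
  ("salt",(.5598,-.1199,.055),(1,1))]:
    print(n,ray("scene",proj("scene",P)[0]+d,P[2])-P)
```

```text
LR [0.003  0.0039 0.    ]
SR [0.0031 0.0044 0.    ]
SQ [0.0029 0.0043 0.    ]
OB [0.0036 0.0049 0.    ]
salt [0.0025 0.0033 0.    ]
```

Call:
carry_out --pt "20 0.0026 -0.001 0 0 0 0" --pt "20 0 0 0.01 0 0 0" --pt "20 0 0 0.01 0 0 0" --pt "20 0 0 0.01 0 0 0" --pt "20 0 0 0.004 0 0 0" --pt "20 0 0 0.002 0 0 0" --pt "20 0 0 0.001 0 0 0" --pt "20 0 0 0 0 0 0" --pt "20 0 0 0 0 0 0"

```text
clock: 7.12
ee_pos: [0.4886, 0.2563, 0.0332]
tool_rot: [0.0, 0.978, 0.209, 0.0]
ft_force: [-3.6, -0.6, 6.9]
opening: 0.0383
gripper_force: 26.0
```

Call:
carry_out --pt "65 0 0 0 0 0 0" --pt "65 0 0 0 0 0 0" --pt "65 0 0 0 0 0 0" --pt "65 0 0 -0.015 0 0 0" --pt "65 0 0 -0.03 0 0 0" --pt "65 0 0 -0.04 0 0 0" --pt "65 0 0 -0.05 0 0 0" --pt "65 0 0 -0.04 0 0 0" --pt "65 0 0 0 0 0 0"

```text
clock: 8.25
ee_pos: [0.4899, 0.2574, 0.2117]
tool_rot: [-0.0, 0.978, 0.209, 0.003]
ft_force: [0.1, 0.0, -0.5]
opening: 0.0554
gripper_force: 0.0
```

Run:
```python
from h import *
to(.5515,-.2565,.20,24)
```

```text
pos [0.4899 0.2574 0.2117] yaw 24.2 tilt [ 0.006   0.0023 -1.    ] shift [-0.1544  0.4941  0.0109] j [ 0.0926  0.2668 -0.769   1.654   0.1938  1.2924 -1.8599] az 0.0031687756851262543
```

Call:
carry_out --pt "65 -0.006 0.02 0 0 0 0" --pt "65 -0.014 0.044 0 0 0 0" --pt "65 -0.0145 0.047 0 0 0 0" --pt "65 -0.0145 0.047 0 0 0 0" --pt "65 -0.0145 0.047 0 0 0 0" --pt "65 -0.0145 0.047 0 0 0 0" --pt "65 -0.0145 0.047 0 0 0 0" --pt "65 -0.0145 0.047 0 0 0 0" --pt "65 -0.0145 0.047 0 0 0 0" --pt "65 -0.0145 0.047 0 0 0 0" --pt "65 -0.012 0.036 0 0 0 0" --pt "65 -0.006 0.018 0 0 0 0"

```text
clock: 9.75
ee_pos: [0.5497, -0.2595, 0.2068]
tool_rot: [-0.0, 0.978, 0.208, -0.001]
ft_force: [-0.0, 0.4, 0.5]
opening: 0.0553
gripper_force: 0.0
```

Call:
carry_out --pt "65 0 0 0 0 0 -0.12" --pt "65 0 0 0 0 0 -0.12" --pt "65 0 0 0 0 0 -0.12" --pt "65 0 0 0 0 0 -0.12" --pt "65 0 0 0 0 0 -0.12" --pt "65 0 0 0 0 0 0" --pt "65 0 0 0 0 0 0"

```text
clock: 10.62
ee_pos: [0.5505, -0.2569, 0.2074]
tool_rot: [-0.0, 0.873, 0.488, 0.0]
ft_force: [-0.6, -0.6, 0.2]
opening: 0.0557
gripper_force: 0.0
```

Run:
```python
from ov import *
to(.5515,-.2565,.071)
s=eyes.read_camera("scene")[:,:,::-1].copy();t=eyes.read_camera("top")[:,:,::-1].copy()
x,y=180,110
b=crop(s,x,y,130,140,4)
draw("scene",b,[ring(.5515,-.2565,.021,.105),ring(.5515,-.2565,.026,0)],x,y,4)
c=crop(t,130,175,160,150,2)
b=b[:,:480]; o=np.zeros((560,800,3),np.uint8);o[:,:480]=b;o[:300,480:]=c
cv2.imwrite("pics/g3.png",o)
```

```text
pos [ 0.5505 -0.2569  0.2074] yaw 58.4 tilt [-0.      0.0002 -1.    ] shift [0.0009 0.0007 0.1364] j [ 0.7768  0.3546 -0.5245  1.5211  0.1805  1.3145 -0.3174] az None
```

View pics/g3.png

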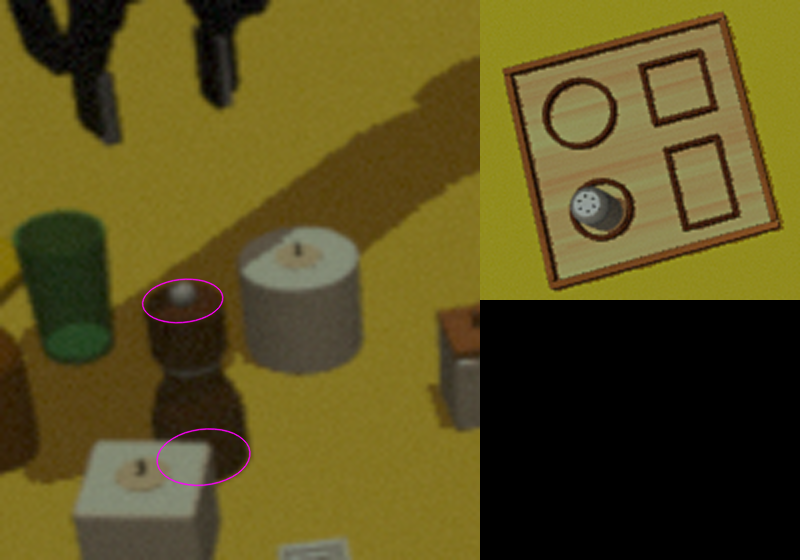

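Salt stands in the small round socket (top-crop (602,208)). The mill overlay agrees within about 1 px, so I'm lowering onto its head.

Call:
carry_out --pt "65 0.001 0.0005 0.015 0 0 0" --pt "65 0 0 0.03 0 0 0" --pt "65 0 0 0.03 0 0 0" --pt "65 0 0 0.03 0 0 0" --pt "65 0 0 0.02 0 0 0" --pt "65 0 0 0.011 0 0 0" --pt "65 0 0 0 0 0 0" --pt "20 0 0 0 0 0 0" --pt "20 0 0 0 0 0 0" --pt "20 0 0 0 0 0 0" --pt "20 0 0 0 0 0 0" --pt "20 0 0 0 0 0 0" --grip_force 30

```text
clock: 12.22
ee_pos: [0.5521, -0.2572, 0.0725]
tool_rot: [0.001, 0.872, 0.489, 0.001]
ft_force: [1.0, -0.8, 7.2]
opening: 0.0411
gripper_force: 31.3
```

Call:
carry_out --pt "20 0 0 -0.01 0 0 0" --pt "20 0 0 -0.03 0 0 0" --pt "20 0 0 -0.04 0 0 0" --pt "20 0 0 -0.035 0 0 0" --pt "20 0 0 -0.015 0 0 0" --pt "20 0 0 0 0 0 0"

```text
clock: 12.98
ee_pos: [0.5514, -0.257, 0.2018]
tool_rot: [0.0, 0.872, 0.489, 0.0]
ft_force: [-0.5, -0.6, -2.9]
opening: 0.0413
gripper_force: 30.9
```

Call:
carry_out --pt "20 0.015 -0.008 0 0 0 0" --pt "20 0.035 -0.018 0 0 0 0" --pt "20 0.045 -0.023 0 0 0 0" --pt "20 0.045 -0.023 0 0 0 0" --pt "20 0.045 -0.023 0 0 0 0" --pt "20 0.045 -0.023 0 0 0 0" --pt "20 0.045 -0.023 0 0 0 0" --pt "20 0.045 -0.023 0 0 0 0" --pt "20 0.045 -0.023 0 0 0 0" --pt "20 0.045 -0.023 0 0 0 0" --pt "20 0.04 -0.02 0 0 0 0" --pt "20 0.025 -0.013 0 0 0 0"

```text
clock: 14.48
ee_pos: [0.5896, 0.2789, 0.1997]
tool_rot: [-0.001, 0.871, 0.491, -0.001]
ft_force: [-0.1, 0.4, -1.8]
opening: 0.0408
gripper_force: 30.9
```

Call:
carry_out --pt "20 0.0119 -0.0049 0 0 0 0" --pt "20 0 0 0 0 0 0" --pt "20 0 0 0 0 0 0"

```text
clock: 14.85
ee_pos: [0.5943, 0.2862, 0.2011]
tool_rot: [0.0, 0.873, 0.488, -0.0]
ft_force: [-0.5, 0.3, -1.3]
opening: 0.0411
gripper_force: 30.9
```

Run:
```python
from h import *
to(.595,.2875,.0805)
print(telemetry.observe()["ft_force"])
```

```text
pos [0.5943 0.2862 0.2011] yaw 58.5 tilt [-0.0001 -0.0011 -1.    ] shift [ 0.0016 -0.0001  0.1206] j [-0.0155  0.522  -0.7212  1.37    0.343   1.3763 -1.2865] az None
[-0.4987  0.341  -1.2969]
```

Call:
carry_out --pt "20 0.0016 0 0.02 0 0 0" --pt "20 0 0 0.03 0 0 0" --pt "20 0 0 0.03 0 0 0" --pt "20 0 0 0.018 0 0 0" --pt "20 0 0 0.01 0 0 0" --pt "20 0 0 0.006 0 0 0" --pt "20 0 0 0.004 0 0 0" --pt "20 0 0 0.002 0 0 0" --pt "20 0 0 0.001 0 0 0" --pt "20 0 0 0 0 0 0" --pt "20 0 0 0 0 0 0"

```text
clock: 16.23
ee_pos: [0.5949, 0.2892, 0.0807]
tool_rot: [0.0, 0.872, 0.489, 0.0]
ft_force: [-0.8, -0.5, -1.8]
opening: 0.0413
gripper_force: 30.9
```

Call:
carry_out --pt "20 0 0 0.001 0 0 0" --pt "20 0 0 0 0 0 0" --pt "20 0 0 0 0 0 0"

```text
clock: 16.6
ee_pos: [0.595, 0.2894, 0.0806]
tool_rot: [0.0, 0.872, 0.489, 0.0]
ft_force: [-2.9, -1.6, 5.3]
opening: 0.0414
gripper_force: 31.7
```

Contact. I'll release and rise.

Call:
carry_out --pt "65 0 0 0 0 0 0" --pt "65 0 0 0 0 0 0" --pt "65 0 0 0 0 0 0" --pt "65 0 0 -0.015 0 0 0" --pt "65 0 0 -0.03 0 0 0" --pt "65 0 0 -0.04 0 0 0" --pt "65 0 0 -0.04 0 0 0" --pt "65 0 0 0 0 0 0" --pt "65 0 0 0 0 0 0"

```text
clock: 17.73
ee_pos: [0.5947, 0.2891, 0.2047]
tool_rot: [0.0, 0.872, 0.489, 0.0]
ft_force: [0.0, 0.0, -0.7]
opening: 0.0555
gripper_force: 0.0
```

Run:
```python
from ov import *
to(.450,-.126,.20,38)
```

```text
pos [0.5947 0.2891 0.2047] yaw 58.5 tilt [ 0.0003 -0.0001 -1.    ] shift [-0.4296  0.0932  0.0047] j [-0.0199  0.5232 -0.7226  1.361   0.3433  1.3834 -1.2875] az 0.358618936460942
```

Call:
carry_out --pt "80 -0.015 0.003 0 0 0 0" --pt "80 -0.035 0.008 0 0 0 0" --pt "80 -0.045 0.01 0 0 0 0" --pt "80 -0.045 0.01 0 0 0 0" --pt "80 -0.045 0.01 0 0 0 0" --pt "80 -0.045 0.01 0 0 0 0" --pt "80 -0.045 0.01 0 0 0 0" --pt "80 -0.045 0.01 0 0 0 0" --pt "80 -0.045 0.01 0 0 0 0" --pt "80 -0.04 0.008 0 0 0 0" --pt "80 -0.025 0.004 0 0 0 0.1" --pt "80 0 0 0 0 0 0.13"

```text
clock: 19.23
ee_pos: [0.4476, -0.129, 0.2036]
tool_rot: [-0.0, 0.924, 0.382, -0.001]
ft_force: [-0.1, 0.5, 0.7]
opening: 0.0682
gripper_force: 0.0
```

Call:
carry_out --pt "80 0 0 0.03 0 0 0.121" --pt "80 0 0 0.03 0 0 0" --pt "80 0 0 0 0 0 0" --pt "80 0 0 0 0 0 0"

```text
clock: 19.73
ee_pos: [0.4497, -0.1265, 0.1452]
tool_rot: [0.0, 0.944, 0.329, 0.0]
ft_force: [-0.3, 0.4, 0.2]
opening: 0.0683
gripper_force: 0.0
```

Run:
```python
from ov import *
to(.450,-.126,.03,38.4)
s=eyes.read_camera("scene")[:,:,::-1].copy();t=eyes.read_camera("top")[:,:,::-1].copy()
x,y=240,120
b=crop(s,x,y,120,110,4)
draw("scene",b,[box(.45,-.126,38.4,.044,.044,.058),box(.45,-.126,38.4,.044,.044,0)],x,y,4)
c=crop(t,130,175,160,150,2)
o=np.zeros((440,800,3),np.uint8);o[:,:480]=b;o[:300,480:]=c
cv2.imwrite("pics/g4.png",o)
```

```text
pos [ 0.4497 -0.1265  0.1452] yaw 38.4 tilt [ 0.0004 -0.0002 -1.    ] shift [ 0.0006 -0.0003  0.1152] j [ 0.716   0.093  -0.5591  1.9475  0.055   1.1154 -0.7657] az 0.00021451234444402764
```

View pics/g4.png

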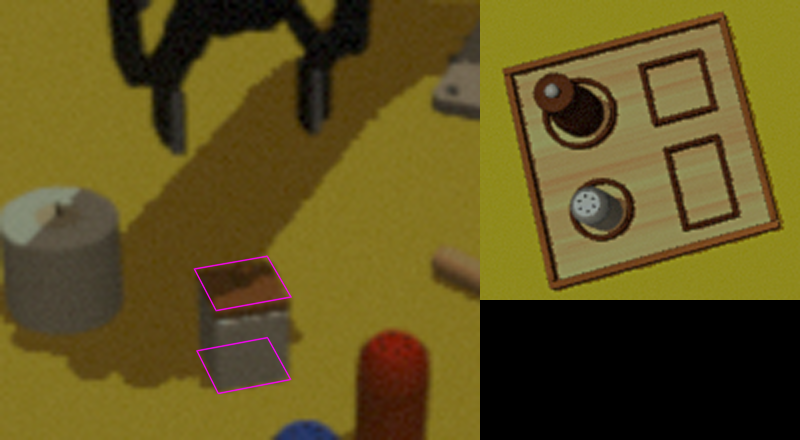

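The mill stands in the large round socket and the mustard overlay fits. Gripping the mustard pot.

Call:
carry_out --pt "80 0.0006 0 0.02 0 0 0" --pt "80 0 0 0.03 0 0 0" --pt "80 0 0 0.03 0 0 0" --pt "80 0 0 0.025 0 0 0" --pt "80 0 0 0.0125 0 0 0" --pt "80 0 0 0 0 0 0" --pt "20 0 0 0 0 0 0" --pt "20 0 0 0 0 0 0" --pt "20 0 0 0 0 0 0" --pt "20 0 0 0 0 0 0" --pt "20 0 0 0 0 0 0" --grip_force 30

```text
clock: 21.2
ee_pos: [0.4511, -0.1261, 0.0282]
tool_rot: [0.001, 0.944, 0.329, 0.001]
ft_force: [-1.0, 1.2, 5.2]
opening: 0.0439
gripper_force: 29.6
```

Call:
carry_out --pt "20 0 0 -0.01 0 0 0" --pt "20 0 0 -0.03 0 0 0" --pt "20 0 0 -0.04 0 0 0" --pt "20 0 0 -0.035 0 0 0" --pt "20 0 0 0 0 0 0.12" --pt "20 0 0 0 0 0 0.13" --pt "20 0 0 0 0 0 0.137" --pt "20 0 0 0 0 0 0"

```text
clock: 22.2
ee_pos: [0.4502, -0.1258, 0.1426]
tool_rot: [0.0, 0.99, 0.142, 0.0]
ft_force: [0.7, 0.1, -1.1]
opening: 0.0437
gripper_force: 31.0
```

Run:
```python
from ov import *
to(.626,.182,.14,16.2)
```

```text
pos [ 0.4502 -0.1258  0.1426] yaw 16.3 tilt [ 0.0006 -0.0004 -1.    ] shift [ 0.2552 -0.246   0.0026] j [ 0.7005  0.0954 -0.5457  1.9504  0.0556  1.1095 -1.1539] az 0.0020852267110343923
```

Call:
carry_out --pt "20 0.012 -0.012 0 0 0 0" --pt "20 0.026 -0.025 0 0 0 0" --pt "20 0.032 -0.031 0 0 0 0" --pt "20 0.032 -0.031 0 0 0 0" --pt "20 0.032 -0.031 0 0 0 0" --pt "20 0.032 -0.031 0 0 0 0" --pt "20 0.032 -0.031 0 0 0 0" --pt "20 0.03 -0.029 0 0 0 0" --pt "20 0.02 -0.018 0 0 0 0" --pt "20 0.0072 -0.007 0 0 0 0" --pt "20 0 0 0 0 0 0" --pt "20 0 0 0 0 0 0"

```text
clock: 23.7
ee_pos: [0.6262, 0.1802, 0.142]
tool_rot: [0.001, 0.99, 0.141, -0.0]
ft_force: [-0.7, -0.2, -2.2]
opening: 0.0438
gripper_force: 31.1
```

Run:
```python
from ov import *
to(.626,.182,.0365,16.2)
```

```text
pos [0.6262 0.1802 0.142 ] yaw 16.2 tilt [-0.    -0.001 -1.   ] shift [ 0.0003 -0.0019  0.1055] j [ 0.124   0.5331 -0.6562  1.4661  0.3331  1.2557 -1.8562] az 0.00038875934776029346
```

Call:
carry_out --pt "20 0 -0.001 0.015 0 0 0" --pt "20 0 0 0.025 0 0 0" --pt "20 0 0 0.025 0 0 0" --pt "20 0 0 0.018 0 0 0" --pt "20 0 0 0.01 0 0 0" --pt "20 0 0 0.006 0 0 0" --pt "20 0 0 0.004 0 0 0" --pt "20 0 0 0.002 0 0 0" --pt "20 0 0 0.001 0 0 0" --pt "20 0 0 0 0 0 0" --pt "20 0 0 0 0 0 0"

```text
clock: 25.08
ee_pos: [0.6263, 0.1828, 0.0364]
tool_rot: [0.0, 0.99, 0.141, 0.0]
ft_force: [0.1, -0.5, 1.0]
opening: 0.0438
gripper_force: 31.3
```

Call:
carry_out --pt "20 0 0 0.0007 0 0 0" --pt "20 0 0 0 0 0 0" --pt "20 0 0 0 0 0 0"

```text
clock: 25.45
ee_pos: [0.6263, 0.1828, 0.0363]
tool_rot: [0.0, 0.99, 0.141, 0.0]
ft_force: [-3.7, -2.2, 6.9]
opening: 0.0439
gripper_force: 31.8
```

Contact. Release, rise, and plan for the sachet holder.

Call:
carry_out --pt "70 0 0 0 0 0 0" --pt "70 0 0 0 0 0 0" --pt "70 0 0 0 0 0 0" --pt "70 0 0 -0.015 0 0 0" --pt "70 0 0 -0.03 0 0 0" --pt "70 0 0 -0.04 0 0 0" --pt "70 0 0 -0.05 0 0 0" --pt "70 0 0 -0.03 0 0 0" --pt "70 0 0 0 0 0 0"

```text
clock: 26.58
ee_pos: [0.6272, 0.1836, 0.2043]
tool_rot: [-0.0, 0.99, 0.141, 0.003]
ft_force: [-0.2, -0.1, -0.6]
opening: 0.0598
gripper_force: 0.0
```

Run:
```python
from ov import *
to(.6825,-.120,.20,32.7)
```

```text
pos [0.6272 0.1836 0.2043] yaw 16.3 tilt [ 0.0055  0.0015 -1.    ] shift [-0.032   0.3069  0.0042] j [ 0.1259  0.4882 -0.6731  1.3924  0.3049  1.3597 -1.8385] az -0.28677903076880995
```

Call:
carry_out --pt "70 -0.001 0.012 0 0 0 0" --pt "70 -0.003 0.03 0 0 0 0" --pt "70 -0.004 0.042 0 0 0 0" --pt "70 -0.005 0.045 0 0 0 0" --pt "70 -0.005 0.045 0 0 0 0" --pt "70 -0.005 0.045 0 0 0 0" --pt "70 -0.005 0.045 0 0 0 0" --pt "70 -0.004 0.03 0 0 0 0" --pt "70 0 0.013 0 0 0 -0.1" --pt "70 0 0 0.03 0 0 -0.1" --pt "70 0 0 0.03 0 0 -0.09" --pt "70 0 0 0 0 0 0"

```text
clock: 28.08
ee_pos: [0.679, -0.122, 0.1366]
tool_rot: [-0.001, 0.959, 0.282, -0.003]
ft_force: [0.7, 0.0, -0.0]
opening: 0.0602
gripper_force: 0.0
```

Call:
carry_out --pt "70 0 0 0 0 0 0" --pt "70 0 0 0 0 0 0"

```text
clock: 28.32
ee_pos: [0.6819, -0.1211, 0.1418]
tool_rot: [0.0, 0.959, 0.282, 0.001]
ft_force: [0.1, 0.1, 0.3]
opening: 0.0598
gripper_force: 0.0
```

Run:
```python
from ov import *
to(.6825,-.120,.027,33)
s=eyes.read_camera("scene")[:,:,::-1].copy();t=eyes.read_camera("top")[:,:,::-1].copy()
x,y=200,170
b=crop(s,x,y,120,130,4)
draw("scene",b,[box(.6825,-.12,33,.066,.034,.055),box(.6825,-.12,33,.066,.034,0)],x,y,4)
c=crop(t,130,175,160,150,2)
o=np.zeros((520,800,3),np.uint8);o[:,:480]=b;o[:300,480:]=c
cv2.imwrite("pics/g5.png",o)
```

```text
pos [ 0.6819 -0.1211  0.1418] yaw 32.8 tilt [ 0.0019 -0.0004 -1.    ] shift [ 0.0009 -0.0007  0.1148] j [ 0.5192  0.6093 -0.6121  1.3444  0.3494  1.2931 -1.1003] az -0.003447135707485123
```

View pics/g5.png

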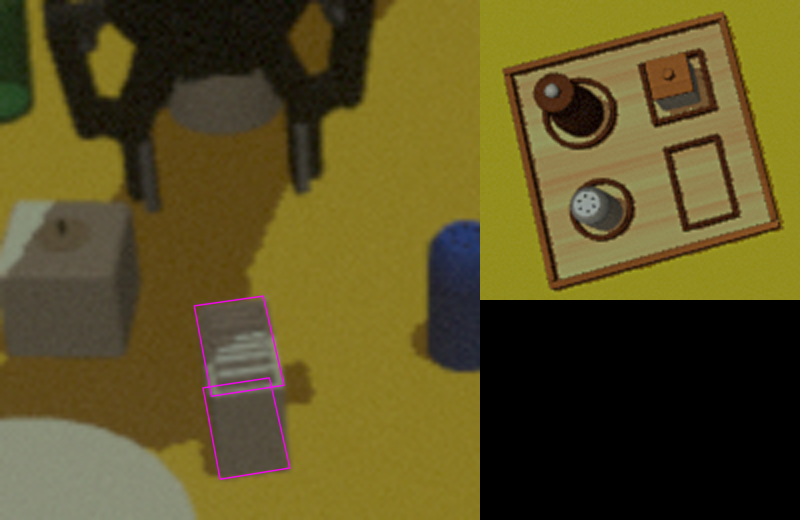

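The mustard pot sits in the square socket and the sachet overlay fits. Gripping the sachet holder.

Call:
carry_out --pt "70 0.0006 -0.0005 0.02 0 0 0" --pt "70 0 0 0.03 0 0 0" --pt "70 0 0 0.03 0 0 0" --pt "70 0 0 0.025 0 0 0" --pt "70 0 0 0.011 0 0 0" --pt "70 0 0 0 0 0 0" --pt "10 0 0 0 0 0 0" --pt "10 0 0 0 0 0 0" --pt "10 0 0 0 0 0 0" --pt "10 0 0 0 0 0 0" --pt "10 0 0 0 0 0 0" --pt "10 0 0 0 0 0 0" --grip_force 30

```text
clock: 29.92
ee_pos: [0.6823, -0.1203, 0.0256]
tool_rot: [0.001, 0.959, 0.283, 0.001]
ft_force: [0.0, -0.8, 6.2]
opening: 0.0336
gripper_force: 33.2
```

Call:
carry_out --pt "10 0 0 -0.01 0 0 0" --pt "10 0 0 -0.03 0 0 0" --pt "10 0 0 -0.04 0 0 0" --pt "10 0 0 -0.035 0 0 0" --pt "10 0 0 -0.01 0 0 0.1" --pt "10 0 0 0 0 0 0.1" --pt "10 0 0 0 0 0 0.09" --pt "10 0 0 0 0 0 0" --pt "10 0 0 0 0 0 0"

```text
clock: 31.05
ee_pos: [0.6814, -0.1202, 0.1493]
tool_rot: [0.0, 0.99, 0.142, -0.0]
ft_force: [0.2, 0.5, -2.1]
opening: 0.0336
gripper_force: 32.3
```

Run:
```python
from ov import *
to(.5207,.151,.15,16.2)
```

```text
pos [ 0.6814 -0.1202  0.1493] yaw 16.4 tilt [-0.0002 -0.0001 -1.    ] shift [-0.0777 -0.3055 -0.0007] j [ 0.4864  0.5916 -0.5626  1.3381  0.314   1.3001 -1.3674] az 0.0031405943051306838
```

Call:
carry_out --pt "10 -0.003 -0.012 0 0 0 0.003" --pt "10 -0.008 -0.03 0 0 0 0" --pt "10 -0.011 -0.043 0 0 0 0" --pt "10 -0.011 -0.043 0 0 0 0" --pt "10 -0.011 -0.043 0 0 0 0" --pt "10 -0.011 -0.043 0 0 0 0" --pt "10 -0.011 -0.043 0 0 0 0" --pt "10 -0.008 -0.032 0 0 0 0" --pt "10 -0.0037 -0.0165 0 0 0 0" --pt "10 0 0 0 0 0 0" --pt "10 0 0 0 0 0 0"

```text
clock: 32.42
ee_pos: [0.5229, 0.1503, 0.1491]
tool_rot: [0.0, 0.99, 0.139, 0.0]
ft_force: [0.1, -0.1, -2.0]
opening: 0.0337
gripper_force: 32.3
```

Run:
```python
from ov import *
to(.5207,.151,.034,16.2)
```

```text
pos [0.5229 0.1503 0.1491] yaw 16.0 tilt [ 0.0002 -0.0006 -1.    ] shift [-0.0019 -0.0013  0.1151] j [ 0.2642  0.3003 -0.7296  1.7502  0.2162  1.1732 -1.8193] az -0.003664897007969544
```

Call:
carry_out --pt "10 -0.001 -0.0008 0.02 0 0 0" --pt "10 0 0 0.03 0 0 0" --pt "10 0 0 0.025 0 0 0" --pt "10 0 0 0.018 0 0 0" --pt "10 0 0 0.01 0 0 0" --pt "10 0 0 0.006 0 0 0" --pt "10 0 0 0.003 0 0 0" --pt "10 0 0 0.002 0 0 0" --pt "10 0 0 0.0007 0 0 0" --pt "10 0 0 0 0 0 0" --pt "10 0 0 0 0 0 0"

```text
clock: 33.8
ee_pos: [0.5211, 0.1523, 0.0347]
tool_rot: [0.0, 0.99, 0.14, 0.0]
ft_force: [0.1, -0.0, -1.6]
opening: 0.0338
gripper_force: 32.4
```

Call:
carry_out --pt "10 0 0 0.0008 0 0 0" --pt "10 0 0 0.0004 0 0 0" --pt "10 0 0 0 0 0 0" --pt "10 0 0 0 0 0 0"

```text
clock: 34.3
ee_pos: [0.521, 0.1523, 0.0335]
tool_rot: [0.0, 0.99, 0.14, 0.0]
ft_force: [-2.3, -1.5, 3.5]
opening: 0.0335
gripper_force: 32.8
```

Contact. Release, rise, and back away toward the base and right for a final look.

Call:
carry_out --pt "60 0 0 0 0 0 0" --pt "60 0 0 0 0 0 0" --pt "60 0 0 0 0 0 0" --pt "60 0 0 -0.015 0 0 0" --pt "60 0 0 -0.03 0 0 0" --pt "60 0 0 -0.04 0 0 0" --pt "60 0 0 -0.05 0 0 0" --pt "60 0 0 -0.05 0 0 0" --pt "60 0 0.02 0 0 0 0" --pt "60 0 0.045 0 0 0 0" --pt "60 0 0.045 0 0 0 0" --pt "60 0 0.045 0 0 0 0"

```text
clock: 35.8
ee_pos: [0.5642, 0.0022, 0.2196]
tool_rot: [0.0, 0.99, 0.14, 0.001]
ft_force: [0.4, -0.3, -0.3]
opening: 0.0514
gripper_force: 0.0
```

Call:
carry_out --pt "60 0 0.045 0 0 0 0" --pt "60 0 0.03 0 0 0 0" --pt "60 0 0 0 0 0 0" --pt "60 0 0 0 0 0 0"

```text
clock: 36.3
ee_pos: [0.5847, -0.0676, 0.2191]
tool_rot: [-0.0, 0.99, 0.14, 0.0]
ft_force: [1.4, -0.7, -0.2]
opening: 0.051
gripper_force: 0.0
```

Run:
```python
from ov import *
s=eyes.read_camera("scene")[:,:,::-1].copy();t=eyes.read_camera("top")[:,:,::-1].copy()
o=np.hstack([crop(t,130,175,130*160//130,150,2.5)[:375],crop(s,365,200,160,150,2.5)[:375]])
cv2.imwrite("pics/f.png",o)
```

```text
(no output)
```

View pics/f.png

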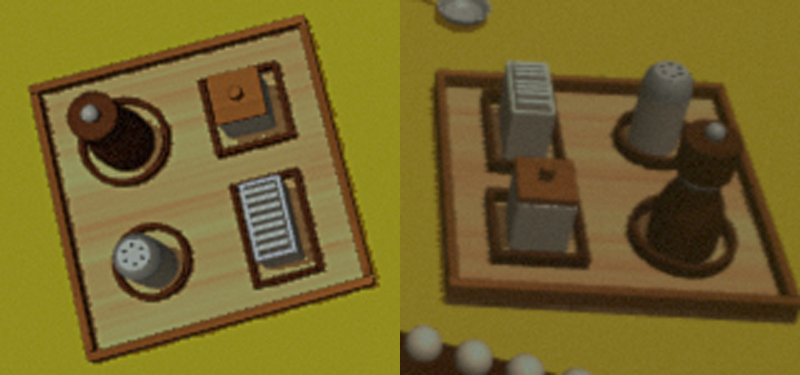

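Both views show all four things upright, each within its own collar. Handing in.

```bash
python3 -c "
from rig import workorder; print(workorder.close_job())"
```

```text
the job is handed in; nothing more can be done
None
```

The salt shaker, pepper mill, mustard pot and sachet holder all stand upright in their own sockets, the two candles were not touched, and the job was handed in at about 36 s.

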